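# Press a phone display home and hold it in the bonding press

## Task

A phone with a freshly glued screen lies in the sliding nest of the blue bonding press. Push the nest fully home under the press head first, then swing the lever down by its red grip until it stands in the green band of the quadrant, so that the sprung pad clamps the screen with about 15 newtons (never above 30, or the glass cracks). Keep holding the lever there: the program finishes while the robot still holds it, with the other things on the bench left where they are.

Things in the scene. Friction and masses are not known exactly. Their poses are not given: they have to be found in the camera images.
- press: Fixed bonding press: blue base 345 x 200 mm, 48 high (x -240 to +105), grey column and head at its far end. Origin: on the bench straight below the ram axis; x = the way the nest slides home (away from the robot), z up, y left. The head overhangs the nest: x -30 to +100, y -35 to +35, z 160 to 222 mm; ram top 251 mm high. The lever is on the right side (-y).
- nest (a joint): Travel of the aluminium sliding nest (163 x 190 mm plate, top 78 mm above the bench, on two rods) along the press's +x: 0 = fully out towards the robot, 0.110 m = fully home at its end stop, phone centred under the pad. Starts fully out. Friction about 2 N; it stays where it is left.
- nest_handle (a point): Middle of the nest's black pull bar: round, 12 mm thick, 112 mm long, along the press's y, on two posts 100 mm apart; 115 mm above the bench, 37 mm above the plate. Press frame: x = -0.215 + nest travel, y = 0. When home it is 75 mm in front of the head. Pinch it from above (fingers closing along the press's x) or push it from the robot's side.
- phone: The phone in the nest, loose in a shallow pocket (1.5 mm play, 5 mm lips): 67 mm (x) by 138 mm (y) by 8 mm thick, screen up. Origin: centre of its underside. It rides with the nest and need not be touched.
- pad: Rubber-faced sprung pad under the ram, 52 mm (x) by 110 mm (y). Origin: centre of its lower face, on the ram axis, 100 mm above the bench with the lever up, 14 mm above the screen. It comes down 22 mm per rad of lever until it touches the screen; then its spring (3 N per mm) gives way.
- lever (a joint): Lever angle (rad): 0 = up at rest, leaning to the robot 1.08 rad above level; grows as the grip swings towards the robot and down; stop 1.22. Springs back up if let go. Nest home: pad meets screen at 0.64; 10 N at 0.79, 15 N at 0.86, 20 N at 0.94, 30 N at 1.09. Quadrant beside it: white to 0.79, green to 0.94, amber to 1.09, then red. Grip needs 4 to 5 N before contact, 7 to 9 N in green.
- grip: Red round grip on the lever's end, 22 mm thick, 85 mm long, along the press's y, turning freely on its pin. Origin: its centre, 160 mm from the pivot. Press frame at lever angle a: x = 0.035 - 0.160 cos(1.08 - a), y = -0.1745, z = 0.190 + 0.160 sin(1.08 - a). Its x, z axes turn with the sleeve. Pinch it from above (fingers closing along the press's x) or push it down.
- lever_pivot (a point): Point on the lever's pivot axis (along the press's y) level with the middle of the grip, which moves on a 160 mm circle about it in the press's x-z plane; press frame (0.035, -0.1745, 0.190).
- driver: Bystander: yellow screwdriver, 150 mm long, lying left of the press. Origin: centre of its underside.
- cleaner: Bystander: small white bottle with red cap, 42 mm across, 115 mm high, left of the press. Origin: centre of its underside.
- tape: Bystander: roll of amber tape, 68 mm across, 19 mm high, lying right of the press. Origin: centre of its underside.
- jar: Bystander: clear screw jar with black lid, 44 mm across, 48 mm high, right of the press, behind the lever. Origin: centre of its underside.
- tray: Bystander: green parts tray, 100 x 75 x 22 mm, left of the press. Origin: centre of its underside.
- spudger: Bystander: pry spatula with black handle and broad steel blade, 170 mm long, lying on the right of the bench. Origin: centre of its underside.
- phone2: Bystander: a second phone like the first, lying on a red mat at the left of the bench. Origin: centre of its underside.
Not all that is in view belongs to the job. Leave any pink, turquoise or yellow look-alike of the phone alone.

How it is judged:
By the outcome, as a careful person would: the job done as asked, in the order asked, and still so for the second after the job is handed in, while the arm keeps its last pose, push and grip.
It also fails if it takes over 45 s, if anything falls off the work surface, if the arm or the gripper's body presses on something with over 40 N, if the wrist force passes 120 N, or if a joint passes its speed limit or range.

## Robot

A 6-joint arm with a two-finger parallel gripper is mounted at the origin on the work surface. World frame = base frame: x ahead of the robot, y to its left, z up, the work surface at z = 0. Lengths are in mm, angles in rad, forces in N, time in s.
With the tool pointing down it reaches from about 350 to 850 mm from the base axis. Payload 8.1 kg.
Tool frame: the origin (TCP) lies at the very end of the fingers, on their centre line; the grasp point (between the pads) lies 19 mm behind it (r.grip_depth is the distance from the TCP to the grasp point, in mm); z points along the fingers, y is the line along which they close (so a half turn about z gives the same grasp; the last joint's range is limited). The gripper opens to 85 mm and grips with 20 to 120 N. Pads are 22 mm wide; open, the fingers measure 114 mm over their backs; the gripper's body (76 mm by 85 mm) begins 54 mm behind the grasp point. The pads swing forward as they close: fully open they stand 13 mm farther back than shut.
Start: joints at [-1.425, 0.13, 1.488, -0, 1.523, -0.085], TCP at [137.274, -584.09, 231.292] pointing down, gripper open.
Joint ranges: [-2.96, 2.96], [-0.89, 2.26], [0.02, 2.5], [-1.34, 4.48], [0, 2.73], [-2.66, 2.66]. Speed limits (rad/s): [2.39, 2.39, 2.79, 3.14, 3.14, 3.14].

## Interface

Orientations are given as a rotation vector (axis times angle).
In Python, from station import r gives the robot as it stands. The module is installed in compiled form; this text tells all that it offers.
- The arm moves only by the tool servo_tool, never from a script. Its argument "motion" is a list of rows, each an object with "linear": the shift along the tool's x, y, z each as a share of 25 mm, from -1 to 1, a list of three; "twist": the turn about the tool's z as a share of 0.12 rad, from -1 to 1; "fingers": the finger opening in mm, from 0 to 85.4. In form: [{"linear": [x, y, z], "twist": twist, "fingers": fingers}, ...]. A call has 1 to 12 rows; each row shifts and turns the commanded pose from where the row before left it, along the tool's axes as they then stand; what a row does not reach is not made up. A row lasts 1/10 s, in which the tool goes at most 50 mm and 8.59 degrees, less where a joint would pass 70% of its speed; a pose out of reach is approached as far as the arm can. A call with a number of a shift or a turn outside -1 to 1 is refused whole. A call with a gripper value outside its range is refused whole. The fingers move at their own pace and stop on an object; "newtons" is the grip in N (left out, the last holds). Time passes only in rows, so rows that do not move let the fingers close. It gives the time, the measured TCP pose, the force, the opening and the grip force at its end, in the units of the state.
- r.sense(): the state, without advancing time (a new reading comes with each control period).
- r.snapshot(name): name is "scene" or "top"; returns a dict with "image" (480x640x3 uint8, red, green, blue), "fx", "fy", "cx", "cy" (pixels), "k1" (the pictures are not rectified: a ray, as slopes to the right and down, at radius r is drawn at 1 + k1 r^2 times it, then the intrinsics apply), "pose" (4x4, takes a point from camera to world coordinates). Camera axes: x right, y up, looking along -z (the intrinsics and any distortion apply to the point x, -y, -z); pixel columns grow to the right and rows downward; lengths in mm; the calibration is good to about 2 mm. A picture is of the moment at which its call begins. There is no depth.
- r.finish_job(): hands the job in; it is judged then, once.
Trained networks look in the newest picture that a camera, given by its name, has taken for a name from the list of things; names that differ only in an ending like _2 or _b are one class to them, and where a whole thing is asked for, a point or a joint stands for the part that bears it (a point fixed in the world has none). Each returns a list of dicts, best first, with "confidence" (0 to 1); they miss things now and then, are a little off and sometimes report something else, mostly with a low value. They report only what shows in the picture. A call takes as long as a camera call. They do not tell look-alikes from the thing itself.
- r.boxes_of(camera, thing): "location" ([x, y, z] in mm, in the coordinates of the camera as it stood for that picture, good to about 4 mm: the middle of the surface that is visible of it).
- r.cut_out(camera, thing): "mask" (480x640 bool, what is visible of it).
- r.mark_of(camera, thing): "location" ([x, y, z] in mm, in the coordinates of the camera as it stood for that picture, good to about 4 mm: a listed point, or the origin of a listed thing).
The state is a dict: "clock": time; "joints": joint angles; "qvel": joint speeds; "joint_torque": joint torques, N m; "eef_pos": TCP position; "orientation": TCP orientation; "ft_force": force on the tool from outside, world axes, zero at the start; "ft_torque": the same for the moment, N m; "opening": opening from 0.0 (shut) to 1.0 (fully open); "gripper_force": force on a finger pad.
Only numpy, scipy, OpenCV 4.12 (cv2) and the standard library are available. Lean on these libraries where they do the work, as an engineer would, in place of code of your own. Each camera call takes 0.05 s, during which the arm holds its last target. There are 200 camera calls.

## Working session

There is one attempt and no reset: what is moved stays moved. The work goes in short steps, Python scripts to look and compute and a tool call to move; the robot and the scene stay as the last step left them, time stands still between calls to the robot, and variables do not carry over. Pictures are saved under pics/ and viewed, at most 10 in all, crops included, and the job is handed in when it is done.

Besides the shell and the picture viewer there is one more tool, called after "Emit:" as name(argument=value, ...), one argument or row to a line, values as JSON. servo_tool: Moves the arm, as the interface text tells. Its arguments: {"type":"object","properties":{"motion":{"type":"array"},"newtons":{"type":"number"}},"required":["motion"]}

```bash
mkdir -p pics
cat > h.py <<'E'
import numpy as np, cv2
from station import r
def w(s,p): return (s["pose"]@np.r_[p,1])[:3]
def look(tag,things,cams=("scene","top")):
    for c in cams:
        s=r.snapshot(c); cv2.imwrite(f"pics/{tag}_{c}.png",s["image"][:,:,::-1])
        for t in things:
            for f in (r.mark_of,):
                for d in f(c,t)[:3]:
                    print(c,t,round(d["confidence"],2),w(s,d["location"]).round(0))
E
python3 - <<'E'
from h import *
look("a",["press","nest_handle","phone","grip","lever_pivot","pad"])
s=r.sense();print({k:np.round(v,3) for k,v in s.items()})
E
```

```text
scene press 0.81 [655. 124.   1.]
scene nest_handle 0.98 [437. 152. 116.]
scene nest_handle 0.39 [670. -57. 195.]
scene phone 0.95 [ 351. -149.    1.]
scene phone 0.81 [320. 348.   2.]
scene phone 0.65 [448. 626.   7.]
scene grip 0.67 [595. -49. 334.]
scene lever_pivot 0.96 [670. -52. 195.]
scene pad 0.6 [660. 123.  98.]
top press 0.73 [654. 119.  -2.]
top press 0.17 [624. 394.  -0.]
top nest_handle 0.93 [443. 140. 116.]
top phone 0.83 [320. 343.  -4.]
top phone 0.78 [548. 129.  75.]
top phone 0.75 [ 570. -236.    2.]
top grip 0.57 [598. -50. 329.]
top lever_pivot 0.69 [671. -58. 189.]
top pad 0.58 [655. 116.  98.]
{'clock': np.float64(0.7), 'joints': array([-1.425,  0.13 ,  1.488, -0.   ,  1.523, -0.085]), 'qvel': array([-0.002, -0.001,  0.   , -0.002,  0.001,  0.001]), 'joint_torque': array([ 3.0000e-03, -5.6915e+01, -5.0075e+01,  0.0000e+00,  1.0000e-03,
       -0.0000e+00]), 'eef_pos': array([ 137.256, -584.118,  231.335]), 'orientation': array([ 3.121,  0.362, -0.   ]), 'ft_force': array([-0.102, -0.121,  0.316]), 'ft_torque': array([-0.037,  0.028,  0.032]), 'gripper_force': np.float64(0.0), 'opening': np.float64(1.003)}
```

View pics/a_scene.png

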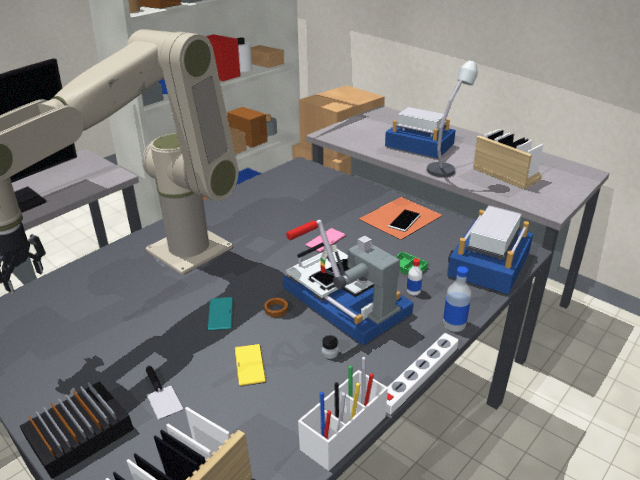

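View pics/a_top.png

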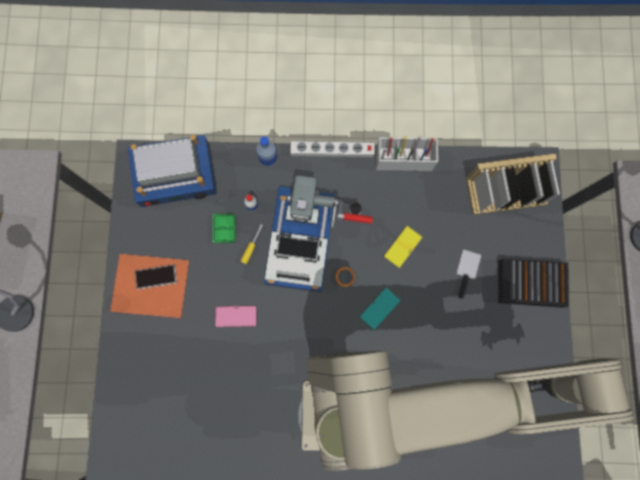

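The bench and the blue press are clear: in the top view the handle is at about (293,277), the head at (303,195) and the red grip at (355,218). The phone in the nest is the black one at (298,247). The pink (236,316), turquoise (380,308) and yellow (403,247) ones are look-alikes, and phone2 lies on the mat at (155,277). The press pose is about (655,121) with yaw about -0.115. First I turn the tool so the fingers close along the press's x.

Emit:
servo_tool(
  motion=[
    {"linear": [0,0,0],"twist": -1,"fingers": 0},
    {"linear": [0,0,0],"twist": -1,"fingers": 0},
    {"linear": [0,0,0],"twist": -1,"fingers": 0},
    {"linear": [0,0,0],"twist": -1,"fingers": 0},
    {"linear": [0,0,0],"twist": -1,"fingers": 0},
    {"linear": [0,0,0],"twist": -1,"fingers": 0},
    {"linear": [0,0,0],"twist": -1,"fingers": 0},
    {"linear": [0,0,0],"twist": -1,"fingers": 0},
    {"linear": [0,0,0],"twist": -1,"fingers": 0},
    {"linear": [0,0,0],"twist": -1,"fingers": 0},
    {"linear": [0,0,0],"twist": -0.2,"fingers": 0},
    {"linear": [0,0,0],"twist": 0,"fingers": 0},
  ],
)

```text
clock: 1.9
eef_pos: [137.3, -584.1, 231.3]
orientation: [2.349, 2.086, 0.0]
ft_force: [-0.2, 0.4, -0.4]
opening: -0.002
gripper_force: 0.0
```

```bash
cat >> h.py <<'E'
from scipy.spatial.transform import Rotation as R
from scipy.optimize import least_squares
L={"press":(0,0,0),"nest_handle":(-215,0,115),"grip":(35-160*np.cos(1.08),-174.5,190+160*np.sin(1.08)),"lever_pivot":(35,-174.5,190),"pad":(0,0,100)}
def P(v,q):
    q=np.atleast_2d(q);c,s=np.cos(v[2]),np.sin(v[2])
    return np.c_[v[0]+c*q[:,0]-s*q[:,1],v[1]+s*q[:,0]+c*q[:,1],q[:,2]]
def togo(target):
    s=r.sense();Rm=R.from_rotvec(s["orientation"]).as_matrix()
    return (Rm.T@(np.array(target)-s["eef_pos"])/25).round(2)
E
python3 - <<'E'
from h import *
A=[];B=[];Z={k:[] for k in L}
for i in range(4):
  for c in ("scene","top"):
    s=r.snapshot(c)
    for t,q in L.items():
      for d in r.mark_of(c,t)[:2]:
        p=w(s,d["location"])
        if np.linalg.norm(p-P([655,121,-.115],q)[0])<30: A.append(q);B.append(p);Z[t].append(p)
A=np.array(A,float);B=np.array(B)
f=least_squares(lambda v:(P(v,A)-B)[:,:2].ravel(),[655,121,-.115],loss="soft_l1",f_scale=4)
print(f.x,len(A));
for t in Z: print(t,np.mean(Z[t],0).round(1),P(f.x,L[t])[0].round(1))
np.save("press.npy",f.x)
s=r.sense();Rm=R.from_rotvec(s["orientation"]).as_matrix();print(s["clock"],s["eef_pos"],Rm.round(3),"toolx yaw",np.arctan2(Rm[1,0],Rm[0,0]))
E
```

```text
[ 6.55890478e+02  1.20163182e+02 -1.20420974e-01] 38
press [6.567e+02 1.209e+02 1.000e-01] [655.9 120.2   0. ]
nest_handle [439.6 146.8 116.3] [442.4 146.  115. ]
grip [595.8 -49.4 331.5] [594.8 -48.2 331.1]
lever_pivot [668.4 -56.3 192.5] [669.7 -57.3 190. ]
pad [657.8 119.3 101.5] [655.9 120.2 100. ]
4.3 [ 137.28098425 -584.09850002  231.30310699] [[ 0.116  0.993  0.   ]
 [ 0.993 -0.116 -0.   ]
 [-0.     0.    -1.   ]] toolx yaw 1.454776987504746
```

Emit:
servo_tool(
  motion=[
    {"linear": [1,0.75,0],"twist": 0,"fingers": 0},
    {"linear": [1,0.75,0],"twist": 0,"fingers": 0},
    {"linear": [1,0.75,0],"twist": 0,"fingers": 0},
    {"linear": [1,0.75,0],"twist": 0,"fingers": 0},
    {"linear": [1,0.75,0],"twist": 0,"fingers": 0},
    {"linear": [1,0.75,0],"twist": 0,"fingers": 0},
    {"linear": [1,0.75,0],"twist": 0,"fingers": 0},
    {"linear": [1,0.75,0],"twist": 0,"fingers": 0},
    {"linear": [1,0.75,0],"twist": 0,"fingers": 0},
    {"linear": [1,0.75,0],"twist": 0,"fingers": 0},
    {"linear": [1,0.75,0],"twist": 0,"fingers": 0},
    {"linear": [1,0.75,0],"twist": 0,"fingers": 0},
  ],
)

```text
clock: 5.5
eef_pos: [396.3, -311.1, 231.5]
orientation: [2.346, 2.089, 0.0]
ft_force: [0.6, -0.5, 1.3]
opening: -0.006
gripper_force: 0.0
```

Emit:
servo_tool(
  motion=[
    {"linear": [1,-0.12,0],"twist": 0,"fingers": 0},
    {"linear": [1,-0.12,0],"twist": 0,"fingers": 0},
    {"linear": [1,-0.12,0],"twist": 0,"fingers": 0},
    {"linear": [1,-0.12,0],"twist": 0,"fingers": 0},
    {"linear": [1,-0.12,0],"twist": 0,"fingers": 0},
    {"linear": [1,-0.12,0],"twist": 0,"fingers": 0},
    {"linear": [1,-0.12,0],"twist": 0,"fingers": 0},
    {"linear": [1,-0.12,0],"twist": 0,"fingers": 0},
    {"linear": [1,-0.12,0],"twist": 0,"fingers": 0},
    {"linear": [1,-0.12,0],"twist": 0,"fingers": 0},
    {"linear": [1,-0.12,0],"twist": 0,"fingers": 0},
    {"linear": [1,-0.12,0],"twist": 0,"fingers": 0},
  ],
)

```text
clock: 6.7
eef_pos: [394.4, -9.0, 231.5]
orientation: [2.346, 2.088, 0.001]
ft_force: [-0.0, 1.2, -0.5]
opening: -0.003
gripper_force: 0.0
```

Run:
```python
from h import *
v=np.load("press.npy");s=r.sense();print(s["eef_pos"],s["clock"],togo(P(v,(-265,0,99))[0]))
```

```text
[394.37367297  -9.02065219 231.52985684] 6.7 [ 6.39 -0.81  5.3 ]
```

Emit:
servo_tool(
  motion=[
    {"linear": [1,-0.12,0.3],"twist": 0,"fingers": 0},
    {"linear": [1,-0.12,0.5],"twist": 0,"fingers": 0},
    {"linear": [1,-0.12,0.5],"twist": 0,"fingers": 0},
    {"linear": [1,-0.12,0.5],"twist": 0,"fingers": 0},
    {"linear": [1,-0.12,0.5],"twist": 0,"fingers": 0},
    {"linear": [1,-0.12,0.5],"twist": 0,"fingers": 0},
    {"linear": [0.4,-0.1,0.5],"twist": 0,"fingers": 0},
    {"linear": [0,0,1],"twist": 0,"fingers": 0},
    {"linear": [0,0,0.7],"twist": 0,"fingers": 0},
    {"linear": [0,0,0.3],"twist": 0,"fingers": 0},
    {"linear": [0,0,0],"twist": 0,"fingers": 0},
  ],
)

```text
clock: 7.8
eef_pos: [391.8, 150.8, 97.8]
orientation: [-2.346, -2.088, 0.003]
ft_force: [0.5, 0.0, -0.5]
opening: -0.002
gripper_force: 0.0
```

Run:
```python
from h import *
v=np.load("press.npy")
s=r.sense();print(s["clock"],s["eef_pos"],s["ft_force"])
im=r.snapshot("scene")["image"];cv2.imwrite("pics/b.png",cv2.resize(im[190:350,210:420],(788,600))[:,:,::-1])
print(togo(P(v,(-215-6-14,0,99))[0]),togo(P(v,(-105-6-14,0,99))[0]))
```

```text
7.8 [391.78392355 150.75100613  97.75502052] [ 0.4831074   0.00255806 -0.48741009]
[ 0.04  1.21 -0.01] [ 0.02  5.61 -0.01]
```

View pics/b.png

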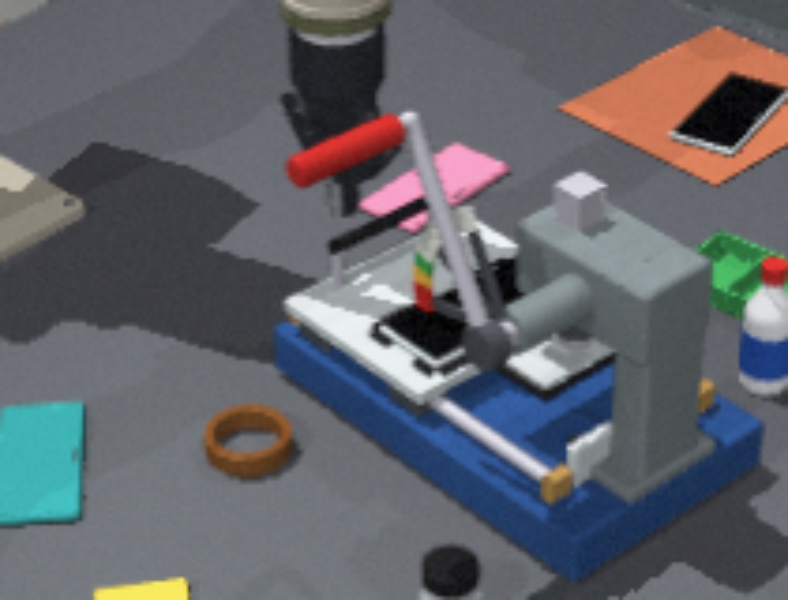

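The crop shows the closed fingers at (345,190), on the robot's side of the black bar, which runs from (335,245) to (425,205). The nest is fully out, so I push now.

Emit:
servo_tool(
  motion=[
    {"linear": [0,0.5,0],"twist": 0,"fingers": 0},
    {"linear": [0,0.4,0],"twist": 0,"fingers": 0},
    {"linear": [0,0.4,0],"twist": 0,"fingers": 0},
    {"linear": [0,0.5,0],"twist": 0,"fingers": 0},
    {"linear": [0,0.5,0],"twist": 0,"fingers": 0},
    {"linear": [0,0.5,0],"twist": 0,"fingers": 0},
    {"linear": [0,0.5,0],"twist": 0,"fingers": 0},
    {"linear": [0,0.5,0],"twist": 0,"fingers": 0},
    {"linear": [0,0.5,0],"twist": 0,"fingers": 0},
    {"linear": [0,0.4,0],"twist": 0,"fingers": 0},
    {"linear": [0,0.2,0],"twist": 0,"fingers": 0},
    {"linear": [0,0,0],"twist": 0,"fingers": 0},
  ],
)

```text
clock: 9.05
eef_pos: [515.1, 137.0, 98.9]
orientation: [2.347, 2.088, 0.001]
ft_force: [-0.7, -0.2, 0.4]
opening: 0.001
gripper_force: 0.0
```

Emit:
servo_tool(
  motion=[
    {"linear": [0,0.2,0],"twist": 0,"fingers": 0},
    {"linear": [0,0.2,0],"twist": 0,"fingers": 0},
    {"linear": [0,0.1,0],"twist": 0,"fingers": 0},
    {"linear": [0,0.1,0],"twist": 0,"fingers": 0},
    {"linear": [0,0,0],"twist": 0,"fingers": 0},
  ],
)

```text
clock: 9.55
eef_pos: [529.5, 135.3, 98.8]
orientation: [2.346, 2.089, 0.0]
ft_force: [0.5, -0.8, -0.3]
opening: 0.001
gripper_force: 0.1
```

Emit:
servo_tool(
  motion=[
    {"linear": [0,0.1,0],"twist": 0,"fingers": 0},
    {"linear": [0,0.1,0],"twist": 0,"fingers": 0},
    {"linear": [0,0.05,0],"twist": 0,"fingers": 0},
  ],
)

```text
clock: 9.85
eef_pos: [532.9, 135.0, 98.6]
orientation: [-2.343, -2.087, 0.007]
ft_force: [-21.4, 1.0, 14.1]
opening: 0.002
gripper_force: 10.8
```

Run:
```python
from h import *
v=np.load("press.npy")
s=r.sense();print(s["clock"],s["eef_pos"],s["ft_force"])
look("c",["nest_handle"])
print(P(v,(-105,0,115)),togo(P(v,(-105-6-14,0,99))[0]))
im=cv2.imread("pics/c_scene.png");cv2.imwrite("pics/c.png",cv2.resize(im[190:350,210:420],(788,600)))
```

```text
9.85 [532.87940468 134.96811074  98.57197547] [-21.36863052   0.96457081  14.10023334]
scene nest_handle 0.67 [549. 138. 115.]
top nest_handle 0.79 [551. 129. 112.]
[[551.65087184 132.77684695 115.        ]] [ 0.   -0.04 -0.01]
```

View pics/c.png

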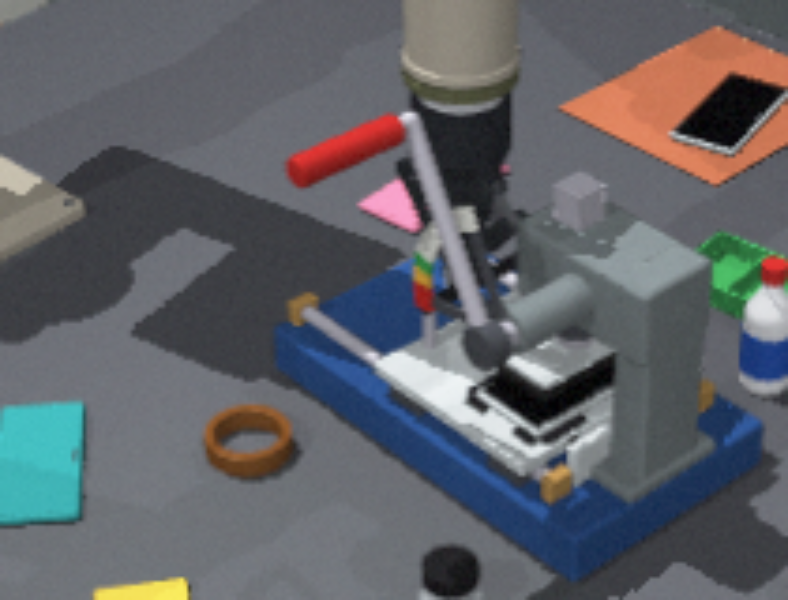

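The nest is home: it meets the stop with 21 N, and the plate sits under the head at (560,400) in the crop with the handle mark at the predicted place. I back off, then lift.

Emit:
servo_tool(
  motion=[
    {"linear": [0,-0.5,0],"twist": 0,"fingers": 0},
    {"linear": [0,-1,0],"twist": 0,"fingers": 0},
    {"linear": [0,-1,-0.4],"twist": 0,"fingers": 0},
    {"linear": [0,0,-1],"twist": 0,"fingers": 0},
    {"linear": [0,0,-1],"twist": 0,"fingers": 0},
    {"linear": [0,0,-1],"twist": 0,"fingers": 0},
    {"linear": [0,0,-1],"twist": 0,"fingers": 0},
    {"linear": [0,0,-1],"twist": 0,"fingers": 0},
    {"linear": [0,0,-1],"twist": 0,"fingers": 0},
    {"linear": [0,0,-1],"twist": 0,"fingers": 0},
    {"linear": [0,0,-1],"twist": 0,"fingers": 55},
    {"linear": [0,0,-1],"twist": 0,"fingers": 55},
  ],
)

```text
clock: 11.25
eef_pos: [473.7, 141.9, 335.3]
orientation: [2.346, 2.088, 0.002]
ft_force: [-0.5, 0.2, -0.3]
opening: 0.334
gripper_force: 0.0
```

Emit:
servo_tool(
  motion=[
    {"linear": [0,0,-1],"twist": 0,"fingers": 55},
    {"linear": [0,0,-1],"twist": 0,"fingers": 55},
    {"linear": [0,0,-0.5],"twist": 0,"fingers": 55},
    {"linear": [0,0,0],"twist": 0,"fingers": 55},
  ],
)

```text
clock: 11.65
eef_pos: [474.2, 142.0, 398.5]
orientation: [2.345, 2.087, 0.006]
ft_force: [-0.0, -0.9, 0.1]
opening: 0.645
gripper_force: 0.0
```

Run:
```python
from h import *
v=np.load("press.npy")
s=r.sense();print(s["clock"],s["eef_pos"],s["ft_force"],s["opening"])
look("d",["grip","nest_handle"])
print(P(v,L["grip"]),togo(P(v,np.array(L["grip"])+[0,0,-19])[0]))
```

```text
11.65 [474.24743461 142.04461874 398.4808148 ] [-0.03655617 -0.88855556  0.0674919 ] 0.6451694348580758
scene grip 0.6 [596. -49. 333.]
scene nest_handle 0.69 [546. 139. 116.]
top grip 0.76 [596. -53. 331.]
top nest_handle 0.92 [551. 128. 117.]
[[594.80789093 -48.21835165 331.1132491 ]] [-6.98  5.73  3.3 ]
```

Emit:
servo_tool(
  motion=[
    {"linear": [-0.87,0.72,0],"twist": 0,"fingers": 55},
    {"linear": [-0.87,0.72,0],"twist": 0,"fingers": 55},
    {"linear": [-0.87,0.72,0],"twist": 0,"fingers": 55},
    {"linear": [-0.87,0.72,0],"twist": 0,"fingers": 55},
    {"linear": [-0.87,0.72,0],"twist": 0,"fingers": 55},
    {"linear": [-0.87,0.72,0],"twist": 0,"fingers": 55},
    {"linear": [-0.87,0.72,0],"twist": 0,"fingers": 55},
    {"linear": [-0.87,0.72,0],"twist": 0,"fingers": 55},
    {"linear": [0,0,1],"twist": 0,"fingers": 55},
    {"linear": [0,0,0],"twist": 0,"fingers": 55},
  ],
)

```text
clock: 12.95
eef_pos: [595.1, -48.2, 366.3]
orientation: [-2.343, -2.083, 0.007]
ft_force: [0.7, 0.4, -0.5]
opening: 0.646
gripper_force: 0.0
```

Run:
```python
from h import *
v=np.load("press.npy")
s=r.sense();print(s["clock"],s["eef_pos"],s["ft_force"],s["opening"])
print(togo(P(v,np.array(L["grip"])+[0,0,-19])[0]))
im=r.snapshot("scene")["image"];cv2.imwrite("pics/e.png",cv2.resize(im[190:350,210:420],(788,600))[:,:,::-1])
```

```text
12.95 [595.08311974 -48.17542445 366.30192   ] [ 0.71334008  0.40127101 -0.48669565] 0.6455687796610446
[-0.    0.01  2.17]
```

View pics/e.png

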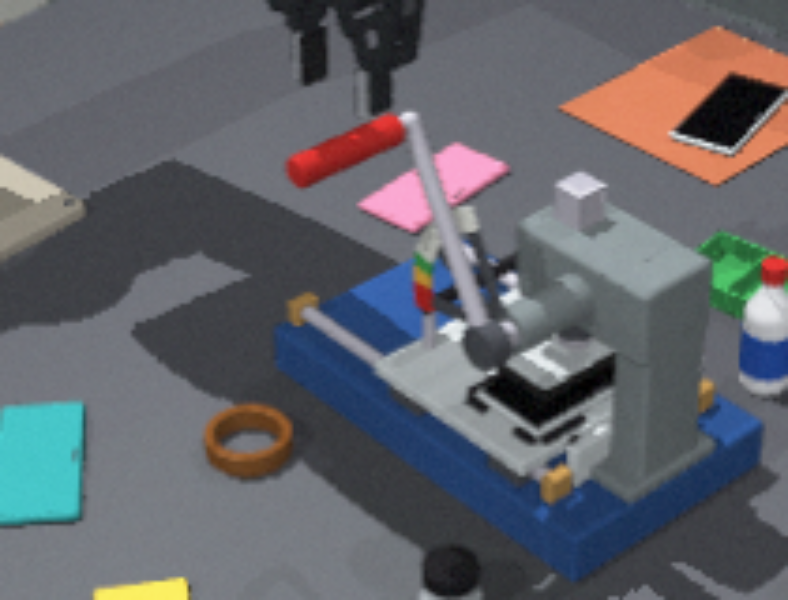

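The two fingertips, at (312,75) and (375,105), stand above and on either side of the red grip at (345,150), and the nest is still home. I go down and close.

Emit:
servo_tool(
  motion=[
    {"linear": [0,0,0.7],"twist": 0,"fingers": 55},
    {"linear": [0,0,0.7],"twist": 0,"fingers": 55},
    {"linear": [0,0,0.5],"twist": 0,"fingers": 55},
    {"linear": [0,0,0.3],"twist": 0,"fingers": 55},
    {"linear": [0,0,0],"twist": 0,"fingers": 10},
    {"linear": [0,0,0],"twist": 0,"fingers": 10},
    {"linear": [0,0,0],"twist": 0,"fingers": 10},
    {"linear": [0,0,0],"twist": 0,"fingers": 10},
    {"linear": [0,0,0],"twist": 0,"fingers": 10},
    {"linear": [0,0,0],"twist": 0,"fingers": 10},
  ],
  newtons=40,
)

```text
clock: 14.0
eef_pos: [595.4, -47.4, 317.4]
orientation: [-2.346, -2.088, 0.001]
ft_force: [-6.2, 1.4, 1.7]
opening: 0.24
gripper_force: 39.2
```

Run:
```python
from h import *
v=np.load("press.npy")
s=r.sense();print(s["clock"],s["eef_pos"],s["ft_force"],s["opening"]*85.4,s["gripper_force"])
g=lambda a:np.array([35-160*np.cos(1.08-a),-174.5,190+160*np.sin(1.08-a)])
Rm=R.from_rotvec(s["orientation"]).as_matrix()
aa=np.r_[np.arange(0,.61,.1),.7,.78,.84,.87]
q=P(v,[g(a) for a in aa]);print(np.c_[aa[1:],np.diff((q@Rm)/25,axis=0).round(3)])
```

```text
14.0 [595.44803396 -47.40095385 317.39332161] [-6.17895798  1.40679341  1.70660296] 20.468034999108685 39.21054303646088
[[ 0.1    0.002 -0.548  0.33 ]
 [ 0.2    0.002 -0.512  0.383]
 [ 0.3    0.002 -0.472  0.432]
 [ 0.4    0.002 -0.426  0.477]
 [ 0.5    0.002 -0.376  0.517]
 [ 0.6    0.001 -0.323  0.552]
 [ 0.7    0.001 -0.266  0.582]
 [ 0.78   0.001 -0.17   0.483]
 [ 0.84   0.    -0.102  0.37 ]
 [ 0.87   0.    -0.043  0.187]]
```

Gripped: the opening is 20.5 mm at 39 N. Now I follow the arc to 0.7.

Emit:
servo_tool(
  motion=[
    {"linear": [0,-0.28,0.16],"twist": 0,"fingers": 10},
    {"linear": [0,-0.27,0.17],"twist": 0,"fingers": 10},
    {"linear": [0,-0.51,0.38],"twist": 0,"fingers": 10},
    {"linear": [0,-0.47,0.43],"twist": 0,"fingers": 10},
    {"linear": [0,-0.43,0.48],"twist": 0,"fingers": 10},
    {"linear": [0,-0.38,0.52],"twist": 0,"fingers": 10},
    {"linear": [0,-0.32,0.55],"twist": 0,"fingers": 10},
    {"linear": [0,-0.27,0.58],"twist": 0,"fingers": 10},
    {"linear": [0,0,0],"twist": 0,"fingers": 10},
    {"linear": [0,0,0],"twist": 0,"fingers": 10},
  ],
)

```text
clock: 15.0
eef_pos: [523.1, -38.8, 236.2]
orientation: [2.346, 2.089, 0.001]
ft_force: [-7.8, 3.4, 9.9]
opening: 0.243
gripper_force: 40.3
```

```bash
cat >> h.py <<'E'
# lever angle from TCP displacement since grasp (fit of start angle 0)
def angle():
    v=np.load("press.npy");s=r.sense();d=s["eef_pos"]-np.array([595.45,-47.4,317.39])
    u=np.array([np.cos(v[2]),np.sin(v[2]),0]);dx,dz=d@u,d[2]
    g=lambda a:np.array([-160*np.cos(1.08-a)+160*np.cos(1.08),160*np.sin(1.08-a)-160*np.sin(1.08)])
    f=least_squares(lambda a:g(a[0])-[dx,dz],[.7])
    print("clock",s["clock"],"a",f.x,"resid",f.fun,"ft",s["ft_force"].round(1),"open",s["opening"]*85.4,s["gripper_force"])
    return f.x[0]
E
python3 - <<'E'
from h import *
angle();look("f",["grip","nest_handle"])
im=cv2.imread("pics/f_scene.png");cv2.imwrite("pics/f.png",cv2.resize(im[190:350,210:420],(788,600)))
E
```

```text
clock 15.0 a [0.69602478] resid [-0.09073715  0.03666048] ft [-7.8  3.4  9.9] open 20.776013767168045 40.28533101081848
scene grip 0.74 [524. -40. 249.]
scene nest_handle 0.77 [548. 139. 114.]
scene nest_handle 0.16 [449. 628.   8.]
top grip 0.54 [524. -39. 248.]
top grip 0.54 [710. 297.  -2.]
top nest_handle 0.93 [550. 126. 114.]
```

View pics/f.png

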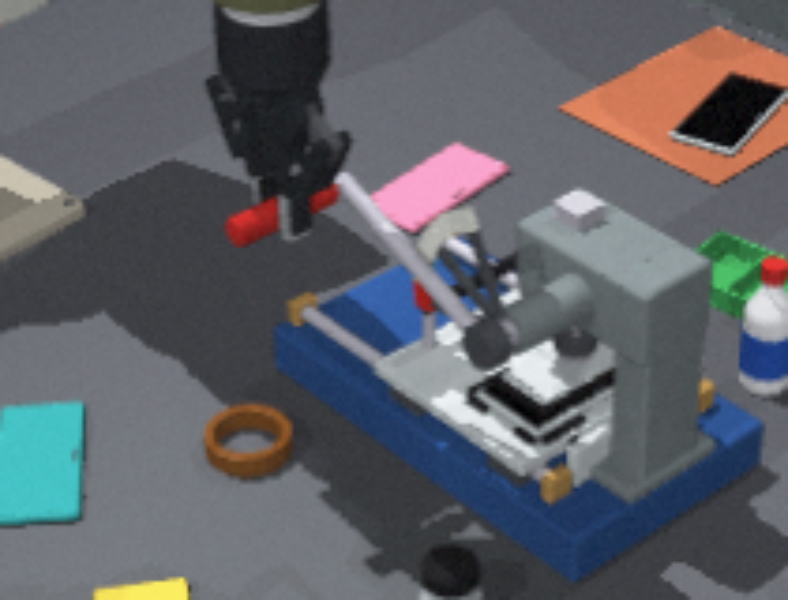

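The grip at (285,215) is held, the ram is down and the nest is home. The arc fits with under 0.1 mm residual, so the lever is at 0.70. On to 0.86.

Emit:
servo_tool(
  motion=[
    {"linear": [0,-0.09,0.24],"twist": 0,"fingers": 10},
    {"linear": [0,-0.08,0.24],"twist": 0,"fingers": 10},
    {"linear": [0,-0.1,0.37],"twist": 0,"fingers": 10},
    {"linear": [0,-0.03,0.14],"twist": 0,"fingers": 10},
    {"linear": [0,0,0],"twist": 0,"fingers": 10},
    {"linear": [0,0,0],"twist": 0,"fingers": 10},
    {"linear": [0,0,0],"twist": 0,"fingers": 10},
  ],
)

```text
clock: 16.0
eef_pos: [515.5, -37.9, 211.7]
orientation: [-2.346, -2.089, 0.0]
ft_force: [-10.5, 3.2, 11.9]
opening: 0.24
gripper_force: 40.5
```

Run:
```python
from h import *
angle();look("g",["grip","nest_handle"])
im=cv2.imread("pics/g_scene.png");cv2.imwrite("pics/g.png",cv2.resize(im[190:350,210:420],(788,600)))
```

```text
clock 16.0 a [0.85657556] resid [-0.10745969  0.02441676] ft [-10.5   3.2  11.9] open 20.47371146126521 40.456416606903076
scene grip 0.52 [518. -39. 225.]
scene nest_handle 0.66 [548. 142. 115.]
top grip 0.61 [516. -44. 225.]
top nest_handle 0.68 [548. 129. 116.]
top nest_handle 0.35 [576. 290.  -5.]
```

View pics/g.png

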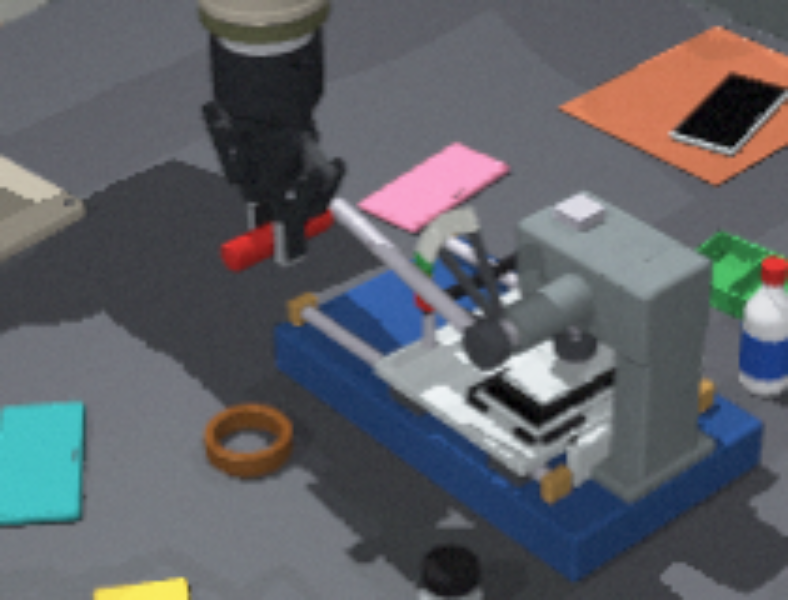

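The lever crosses the green of the quadrant at (425,262) and measures 0.857 rad. The grip height is 225 mm, as expected, the nest is home and the bystanders have not moved. I hand in.

```bash
python3 -c "
from h import *
angle();print(r.finish_job())"
```

```text
clock 16.3 a [0.85640152] resid [-0.10398995  0.02364741] ft [-12.1   2.4  10.6] open 20.47777579891065 40.457189083099365
the job is handed in; nothing more can be done
None
```

The job is handed in at 16.3 s: the nest is home against its stop, and the robot still holds the lever at about 0.86 rad in the green band, which by the task's table is about 15 N on the screen.

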